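# Put the kit tray away past the dock's sprung gate

## Task

Put the kit tray away in its dock: with one fingertip press the gate's thumb plate down and hold the gate raised clear of the tray, while another fingertip pushes the tray along the lane, under the gate, fully home against the end stop. Then let the gate drop shut behind the tray. Only press and push: do not lift the tray, do not let the gate down onto it on the way, and leave the other things on the bench where they are.

Things in the scene. Friction and masses are not known exactly. Their poses are not given: they have to be found in the camera images.
- dock: Open-topped aluminium lane screwed to the bench. Origin on the bench, on the lane's centre line, in the plane of the gate's tongue; x = loading direction (roughly to the robot's left), y to the hinge side, z up. Floor 4 mm above the bench; inside width 90 mm (y -45 to 45); open mouth at x -215 mm. Walls 3 mm thick, tops 46 mm above the bench at +y, 32 mm at -y. Moved and turned each time.
- end_stop (a point): Middle between the faces of the two rubber bumpers of the end stop, on the lane's centre line: dock x +118 mm, 26 mm above the bench. The tray's front touches them when it is fully home.
- gate (a joint): Angle of the steel drop gate, rad: 0 shut (a soft spring returns it), 1.0 fully raised (stop). Pressing the thumb plate down raises it; it takes about 2 to 6 N on the plate's outer part. From 0.5 rad up the tray passes freely below. Its hinge rod is parallel to the lane at dock y +52 mm, 52 mm above the bench. It does not yield along the lane.
- tongue_tip (a point): Middle of the lower edge of the gate's tongue (4 mm thick along the lane, dock y -8 to 17 mm), 39 mm above the bench when shut, so it blocks the tray, whose rim is at 54 mm. It hangs from the end of the gate's arm: 3 mm sheet, dock x -2 to 18 mm, reaching from the rod over the lane 57 to 60 mm above the bench; fully raised, the arm's end is about 110 mm above the bench.
- thumb_plate (a point): Point on the upper face of the gate's thumb plate, mid-length, 40 mm outside the hinge rod. Plate: bare steel strip along the lane's outside, dock x -230 to -25 mm, y 54 to 104 mm, level and 53.5 mm above the bench when shut; a fingertip can slide along it while pressing. At gate angle a, a point e outside the rod is e sin(a) lower: 29 mm above the bench for 40 mm at 0.65 rad.
- tray: Grey plastic open kit tray with motor, fan, solar cell and screws, 110 (x, loading direction) x 84 x 50 mm, 0.2 to 0.4 kg. Origin: centre of its underside; at dock x +63 mm when home, its rear wall then 8 mm past the tongue's plane. Starts in the lane's mouth, its front 10 to 50 mm short of the gate. A rigid U-shaped handle reaches 50 mm behind its rear wall, and the shut tongue hangs above it.
- handle_end (a point): Middle of the handle's flat rear face, the face to push: 60 mm wide, 14 mm high (22 to 36 mm above the bench), 105 mm behind the tray's origin. When the tray is home it is 42 mm short of the gate's plane, so a finger pushing here stays clear of the gate. Two fingertips at one height reach it only with the plate pressed well down on its outer half.
- tape: Roll of green tape lying flat, 68 mm across, 19 mm high; origin at the centre of its underside. Leave alone.
- screwdriver: Screwdriver lying on the bench, 170 mm long. Leave alone.
- glue: Small white glue bottle standing, 38 mm across, 85 mm high; origin at the centre of its underside. Leave alone.
Mind the look-alikes: they are no part of the job. There is more than one size of the tray; the one meant has the size given above.

How it is judged:
On the way, in this order (a step that is already met when the one before it is completed fails the run):
1. a fingertip holds the gate raised while the tray's front is still short of it (value of joint gate above 0.42 rad and contact force between the fingers and gate above 0.3 N and x of tray in the frame of dock below -0.05 m), for 0.1 s.
2. with the gate still held up by one finger, a finger pushes the tray half way through (value of joint gate above 0.35 rad and contact force between the fingers and gate above 0.2 N and x of tray in the frame of dock between -0.03 and 0.045 m and contact force between the fingers and tray above 0.2 N), for 0.05 s.
3. with the gate still held up by a finger, the tray is home (value of joint gate above 0.35 rad and contact force between the fingers and gate above 0.2 N and x of tray in the frame of dock above 0.057 m), for 0.05 s.
At the end, for the whole second after the job is handed in: The tray stands flat in the dock within 6 mm of the bumpers and at rest, the gate is shut behind it (below 0.06 rad), and tape, screwdriver and glue bottle are within 20 mm of where they were (x of tray in the frame of dock above 0.057 m and z of tray in the frame of dock below 0.008 m and angle between tray's own z axis and vertical below 0.05 rad and value of joint gate below 0.06 rad and linear speed of tray below 0.01 m/s and distance of each of tape, screwdriver, glue from where it was at the start of the episode below 0.02 m); the robot touches nothing.
It fails at once if the tray is lifted or tipped (z of tray in the frame of dock above 0.014 m or angle between tray's own z axis and vertical above 0.15 rad).
It fails at once if the gate is let down onto the tray while the tray is under it (x of tray in the frame of dock between -0.045 and 0.055 m and contact force between gate and tray above 1 N).
It fails at once if a bystander is knocked over or shoved away (distance of any of tape, screwdriver, glue from where it was at the start of the episode above 0.04 m or angle between glue's own z axis and vertical above 0.5 rad).
It also fails if it takes over 40 s, if anything falls off the work surface, if the arm or the gripper's body presses on something with over 40 N, if the wrist force passes 120 N, or if a joint passes its speed limit or range.

## Robot

A 6-joint arm with a two-finger parallel gripper is mounted at the origin on the work surface. World frame = base frame: x ahead of the robot, y to its left, z up, the work surface at z = 0. Lengths are in m, angles in rad, forces in N, time in s.
With the tool pointing down it reaches from about 0.3 to 0.75 m from the base axis. Payload 8.5 kg.
Tool frame: the origin (TCP) lies midway between the tips of the shut fingers; the grasp point (between the pads) lies 19 mm behind it (env.grip_depth is the distance from the TCP to the grasp point, in m); y points along the fingers, z is the direction in which the jaws open and shut, and the axes are right-handed (so a half turn about y gives the same grasp; the last joint's range is limited). The gripper opens to 85 mm and grips with 20 to 120 N. Pads are 22 mm wide; open, the fingers measure 114 mm over their backs; the gripper's body (76 mm by 85 mm) begins 54 mm behind the grasp point. The pads swing forward as they close: fully open they stand 13 mm farther back than shut.
Start: joints at [-1.486, 0.381, 1.297, -0, 1.464, -0.215], TCP at [0.162, -0.525, 0.206] pointing down, gripper open.
Joint ranges: [-3.11, 3.11], [-0.89, 2.33], [0.22, 2.48], [-1.42, 4.56], [0.17, 2.85], [-2.88, 2.88]. Speed limits (rad/s): [2.39, 2.39, 3.14, 3.14, 3.14, 3.14].

## Interface

Orientations are given as a rotation vector (axis times angle).
In Python, from plant import readout, cams, job, env gives the robot as it stands.
- The arm moves only by the tool servo_tool, never from a script. Its argument "motion" is a list of rows, each an object with "slide": the shift along the tool's x, y, z in mm, a list of three; "twist": the turn about the tool's y in rad. A call has 1 to 10 rows; each row is the pose to reach, as a shift and turn from the pose measured when the call began, along the tool's axes at that moment; what a row does not reach only later rows make up. A row lasts 1/10 s, in which the tool goes at most 50 mm and 8.59 degrees, less where a joint would pass 70% of its speed; a pose out of reach is approached as far as the arm can. A call with a gripper value outside its range is refused whole. "fingers" is the opening, from 0 (shut) to 1 (fully open), set as the call begins (left out, the last holds). The fingers move at their own pace and stop on an object; the grip force is fixed at half the most. Time passes only in rows, so rows that repeat a pose let the fingers close. It gives the time, the measured TCP pose, the force and the opening at its end, in the units of the state.
- readout.state(): the state, without advancing time (a new reading comes with each control period).
- cams.get_image(name): name is "side" or "top"; returns a dict with "img" (420x560x3 uint8, blue, green, red), "depth" (420x560 float32, m along the optical axis (not along the pixel's ray), 0 where there is no reading), "mtx" (3x3 intrinsics, pixels), "k1" (the pictures are not rectified: a ray, as slopes to the right and down, at radius r is drawn at 1 + k1 r^2 times it, then the intrinsics apply), "position" and "rotation" of the camera in the world. Camera axes: x right, y up, looking along -z (the intrinsics and any distortion apply to the point x, -y, -z); pixel columns grow to the right and rows downward; lengths in m; the calibration is good to about 2 mm. A picture is of the moment at which its call begins.
- job.job_done(): hands the job in, once; it reports no verdict.
The state is a dict: "time_s": time; "joint_positions": joint angles; "qd": joint speeds; "joint_torque": joint torques, N m; "ee_pos": TCP position; "tool_rot": TCP orientation; "force": force on the tool from outside, world axes, zero at the start; "torque": the same for the moment, N m; "width": finger opening in m.
Only numpy, scipy, OpenCV 4.12 (cv2) and the standard library are available. Lean on these libraries where they do the work, as an engineer would, in place of code of your own. Each camera call takes 0.05 s, during which the arm holds its last target. There are 200 camera calls.

## Working session

There is one attempt and no reset: what is moved stays moved. The work goes in short steps, Python scripts to look and compute and a tool call to move; the robot and the scene stay as the last step left them, time stands still between calls to the robot, and variables do not carry over. Pictures are saved under pics/ and viewed, about 8 in all and at most 12, crops included, and the job is handed in when it is done.

Besides the shell and the picture viewer there is one more tool, called after "Request:" by a JSON object that holds its "api" and its "payload", one argument or row to a line. servo_tool: Moves the arm, as the interface text tells. Its arguments: {"type":"object","properties":{"motion":{"type":"array"},"fingers":{"type":"number"}},"required":["motion"]}

```bash
mkdir -p pics; ls; python3 - <<'E'
from plant import readout,cams
import cv2,numpy as np,pickle
s=readout.state();print(s)
for n in("side","top"):
    d=cams.get_image(n);cv2.imwrite(f"pics/{n}0.png",d["img"]);pickle.dump(d,open(f"{n}0.pkl","wb"))
    print(n,d["mtx"],d["k1"],d["position"],d["rotation"],d["depth"].min(),d["depth"].max())
E
```

```text
pics
{'time_s': 0.0, 'joint_positions': array([-1.48632873e+00,  3.81190022e-01,  1.29828130e+00, -1.65241638e-05,
        1.46359078e+00, -2.15301613e-01]), 'qd': array([ 0.00081594,  0.00058633, -0.00012742,  0.00015409, -0.00100702,
       -0.00042158]), 'joint_torque': array([ 8.98345970e-04, -4.48464310e+01, -2.31276834e+01, -2.18938108e-04,
        4.64737153e-03, -1.24345257e-05]), 'ee_pos': array([ 0.16237807, -0.52513067,  0.20510809]), 'tool_rot': array([-0.311028  ,  2.0616194 , -2.05856217]), 'force': array([-0.29493551, -1.13332534, -0.5856586 ]), 'torque': array([-0.05370748, -0.0234266 , -0.0238427 ]), 'width': 0.08561751863031884}
side [[478.88002947   0.         276.77399926]
 [  0.         478.88002947 210.63989007]
 [  0.           0.           1.        ]] 0.023822921429854624 [0.23384324 0.98150663 0.6834441 ] [ 0.19938392 -1.33744103 -2.48557508] 0.0 3.906819
top [[397.16906077   0.         279.70849028]
 [  0.         397.16906077 203.93177302]
 [  0.           0.           1.        ]] -0.04273553355169675 [0.41782615 0.06696742 0.96376912] [ 0.11529449 -0.09877796 -1.57804184] 0.0 1.8943402
```

View pics/top0.png

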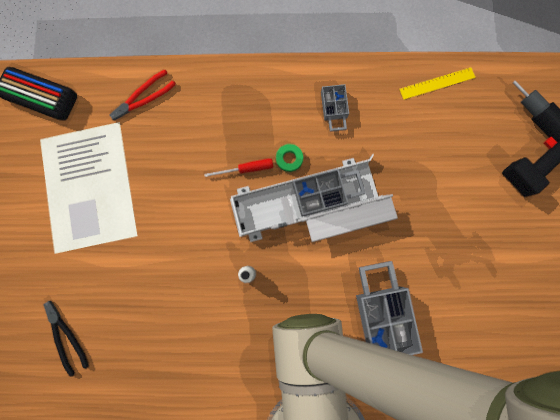

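View pics/side0.png

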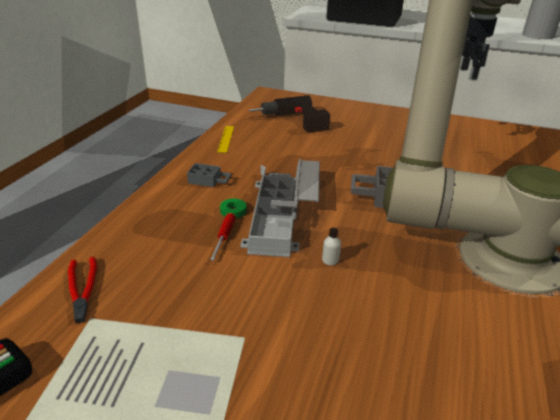

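The top picture shows the dock at about (235-395, 160-240), with its plate at (350,218) and the tray in the mouth at (335,190). Tray look-alikes are the small one at (336,102) and the one at (390,310), which is out of the lane. The chosen tray is the one in the lane at (335,190). The tape is at (289,157), the screwdriver at (250,167) and the glue at (247,275).

```bash
cat > h.py <<'E'
import numpy as np,cv2,pickle
from scipy.spatial.transform import Rotation as R
def load(n): return pickle.load(open(n+".pkl","rb"))
def rays(d,px):
    px=np.atleast_2d(np.float64(px));K=d["mtx"]
    m=(px-K[:2,2])/[K[0,0],K[1,1]]
    u=m.copy()
    for _ in range(20): u=m/(1+d["k1"]*(u**2).sum(1,keepdims=True))
    return R.from_rotvec(d["rotation"]).apply(np.c_[u[:,0],-u[:,1],-np.ones(len(u))])
def plane(d,px,z):
    r=rays(d,px);p=np.array(d["position"]);return p+r*((z-p[2])/r[:,2])[:,None]
def dep(d,px):
    r=rays(d,px);i=np.int32(np.round(np.atleast_2d(px)));return np.array(d["position"])+r*d["depth"][i[:,1],i[:,0]][:,None]
def proj(d,P):
    c=R.from_rotvec(d["rotation"]).inv().apply(np.atleast_2d(P)-d["position"]);u=np.c_[c[:,0],-c[:,1]]/-c[:,2:]
    u=u*(1+d["k1"]*(u**2).sum(1,keepdims=True));return u*[d["mtx"][0,0],d["mtx"][1,1]]+d["mtx"][:2,2]
def cloud(d):
    h,w=d["depth"].shape;X,Y=np.meshgrid(np.arange(w),np.arange(h));px=np.c_[X.ravel(),Y.ravel()]
    P=dep(d,px).reshape(h,w,3);P[d["depth"]==0]=np.nan;return P
E
python3 - <<'E'
from h import *
d=load("top0");cv2.imwrite("pics/crop1.png",cv2.resize(d["img"][145:255,220:410],None,fx=4,fy=4,interpolation=cv2.INTER_CUBIC))
P=cloud(d);z=P[...,2]
m=((abs(z-0.0535)<.004)).astype(np.uint8);m[:, :300]=0;m[:,405:]=0;m[:190]=0;m[250:]=0
m=cv2.morphologyEx(m,cv2.MORPH_OPEN,np.ones((3,3)))
n,l,st,c=cv2.connectedComponentsWithStats(m)
for i in range(1,n):
    if st[i,4]>50:
        q=P[l==i];print(st[i],q.mean(0));r=cv2.minAreaRect(np.float32(q[:,:2]*1000));print(r,cv2.boxPoints(r))
print("bench z",np.nanmedian(z[250:300,100:200]))
E
```

```text
[ 306  194   91   47 2130] [ 0.50947039 -0.08806391  0.0535878 ]
((510.8609313964844, -88.49600219726562), (59.57301712036133, 207.21148681640625), 14.532598495483398) [[ 456.02957     4.320524]
 [ 508.02533  -196.26123 ]
 [ 565.69226  -181.31253 ]
 [ 513.69653    19.269226]]
bench z -0.0005483235821180377
```

View pics/crop1.png

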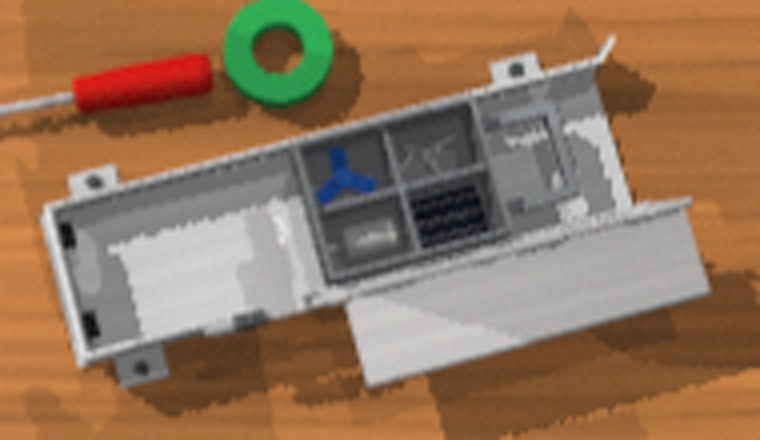

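The crop confirms the tray in the lane (four bays with fan, motor, solar cell, screws). The handle end is at crop (560,155), the plate corners are at (370,385), (708,290) and (690,203), the bumpers are at (68,235) and (92,325), and the gate arm is at about (270,255). Next is the frame fit.

```bash
python3 - <<'E'
from h import *
from scipy.optimize import least_squares
d=load("top0")
f=lambda p:(np.float64(p)+.5)/4-.5+[220,145]
# crop px, height, dock xy (nan unknown)
M=[((370,386),53.5,(-25,104)),((710,291),53.5,(-230,104)),((691,202),53.5,(-230,54)),((349,302),53.5,(-25,54)),
   ((46,207),32,(None,-48)),((597,62),32,(None,-48)),((68,235),32,(118,None)),((92,325),32,(118,None))]
W=np.array([plane(d,f(p),z/1000)[0,:2]*1000 for p,z,_ in M])
def dk(v,W): 
    c,s=np.cos(v[2]),np.sin(v[2]);q=W-v[:2];return np.c_[q@[c,s],q@[-s,c]]
def res(v):
    D=dk(v,W);return np.array([D[i,k]-t[k] for i,(_,_,t) in enumerate(M) for k in(0,1) if t[k] is not None])
s=least_squares(res,[570,0,1.82],loss="soft_l1");v=s.x;print(v,np.round(res(v),1))
T=[(297,150),(333,283),(475,100),(508,235)]
print("tray rim",dk(v,np.array([plane(d,f(p),.054)[0,:2]*1000 for p in T])).round(1))
print("handle",dk(v,np.array([plane(d,f(p),.036)[0,:2]*1000 for p in [(557,108),(578,195)]])).round(1))
np.save("dock.npy",v)
# check in side view; overlay of dock points
c,s_=np.cos(v[2]),np.sin(v[2])
w=lambda x,y,z:[(v[0]+c*x-s_*y)/1000,(v[1]+s_*x+c*y)/1000,z/1000]
ds=load("side0");k=4;x0,y0=225,140
out=[]
for dd,(x0,y0,x1,y1) in((d,(220,145,410,245)),(ds,(235,150,345,270))):
    im=cv2.resize(dd["img"][y0:y1,x0:x1],None,fx=4,fy=4,interpolation=cv2.INTER_CUBIC)
    for p in [(-25,54,53.5),(-25,104,53.5),(-230,104,53.5),(-230,54,53.5),(118,45,46),(118,-45,32),(-215,-48,32),(118,0,26),(8,4,60),(0,17,39),(0,-8,39)]:
        u=(proj(dd,w(*p))[0]-[x0,y0]+.5)*4-.5
        cv2.circle(im,tuple(np.int32(u)),3,(0,0,255),-1)
    out.append(im)
h=max(o.shape[0] for o in out)
cv2.imwrite("pics/chk.png",cv2.resize(np.hstack([cv2.copyMakeBorder(o,0,h-o.shape[0],0,0,0) for o in out]),None,fx=.66,fy=.66))
print("dock z axis; start pt plate",w(-100,92,53.5),w(-160,0,29))
# depth profile: cross-section
P=cloud(d).reshape(-1,3)*1000;D=dk(v,P[:,:2]);
for n,(a,b,e,g) in {"plate":(-220,-40,65,100),"rimrear":(-1,17,-6,15),"floor":(60,100,-30,20)}.items():
    q=P[(D[:,0]>a)&(D[:,0]<b)&(D[:,1]>e)&(D[:,1]<g)];print(n,len(q),np.percentile(q[:,2],[10,50,90]).round(1))
E
```

```text
[550.25036328  54.13792632   1.82974811] [-0.6  0.2  0.6  0.1 -4.5 -2.4 -2.2  0.7 -1.3  1.5  2.7  2.5]
tray rim [[ -22.3  -38.7]
 [ -21.3   41.8]
 [-130.6  -39.6]
 [-126.3   41.9]]
handle [[-179.9  -25.2]
 [-176.5   28.4]]
dock z axis; start pt plate [np.float64(0.48692448461298976), np.float64(-0.06608616897728399), 0.0535] [np.float64(0.5912211509837639), np.float64(-0.10052750147101068), 0.029]
plate 1174 [51.4 53.5 55.5]
rimrear 69 [58.2 59.8 61.4]
floor 332 [1.6 3.7 6.2]
```

View pics/chk.png

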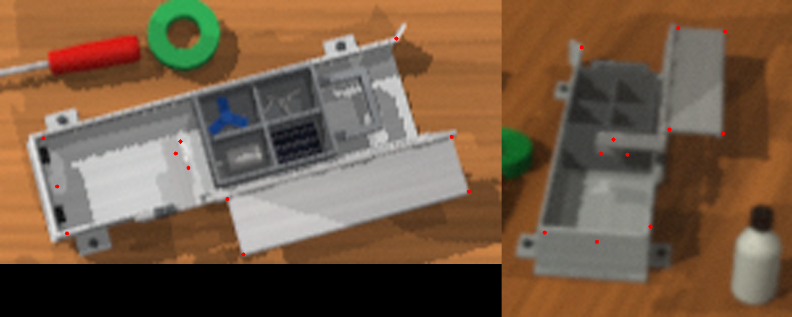

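```bash
cat >> h.py <<'E'
v=np.load("dock.npy");cd,sd=np.cos(v[2]),np.sin(v[2])
w=lambda x,y,z:np.array([(v[0]+cd*x-sd*y)/1000,(v[1]+sd*x+cd*y)/1000,z/1000])
def dk(P):
    q=np.array(P)*1000-[v[0],v[1],0];return np.array([q[0]*cd+q[1]*sd,-q[0]*sd+q[1]*cd,q[2]])
def plan(s,target):
    Rt=R.from_rotvec(s["tool_rot"]);M=Rt.as_matrix();print("axes x,y,z cols\n",M.round(3))
    dy=np.array([-sd,cd,0]);
    for sg in(1,-1):
        a=M.T@(sg*dy);print("twist",np.arctan2(a[0],a[2]).round(4))
    print("slide",(M.T@(w(*target)-s["ee_pos"])*1000).round(1),"dock now",dk(s["ee_pos"]).round(1),"F",np.round(s["force"],2),"t",s["time_s"],"w",s["width"])
E
python3 - <<'E'
from h import *
from plant import readout
s=readout.state();plan(s,(-207,40,110))
d=load("top0");print("glue",dk(plane(d,(247,275),.08)[0]),"tape",dk(plane(d,(289,157),.019)[0]))
E
```

```text
axes x,y,z cols
 [[-0.955 -0.     0.295]
 [-0.295  0.001 -0.955]
 [-0.    -1.    -0.001]]
twist 1.6116
twist -1.53
slide [-493.2   95.6 -233.6] dock now [-460.7  523.3  205.2] F [ 0.16 -0.1  -0.3 ] t 0.1 w 0.08515720438608747
glue [134.81413554 138.30419323  80.        ] tape [ -30.31163882 -108.2801452    19.        ]
```

Request:
{"api": "servo_tool", "payload": {
  "motion": [
    {"slide":[-45,0,-21],"twist":-0.14},
    {"slide":[-90,0,-42],"twist":-0.28},
    {"slide":[-135,0,-63],"twist":-0.42},
    {"slide":[-180,10,-84],"twist":-0.56},
    {"slide":[-225,20,-105],"twist":-0.7},
    {"slide":[-270,30,-126],"twist":-0.84},
    {"slide":[-315,40,-147],"twist":-0.98},
    {"slide":[-360,50,-168],"twist":-1.12},
    {"slide":[-405,60,-189],"twist":-1.26},
    {"slide":[-450,70,-212],"twist":-1.4}
  ],
  "fingers": 1
}}

```text
time_s: 1.1
ee_pos: [0.5271, -0.1917, 0.136]
tool_rot: [-1.269, 1.11, -1.108]
force: [0.3, -1.4, 0.3]
width: 0.0855
```

```bash
python3 - <<'E'
from h import *
from plant import readout
s=readout.state();plan(s,(-207,40,110));print(s["joint_positions"].round(3))
E
```

```text
axes x,y,z cols
 [[ 0.134 -0.001  0.991]
 [-0.991  0.001  0.134]
 [-0.002 -1.    -0.   ]]
twist 3.0174
twist -0.1242
slide [-30.1  26.   41.9] dock now [-231.7   85.3  136. ] F [ 0.32 -1.39  0.31] t 1.1 w 0.08549691901124504
[-5.600e-01  4.590e-01  1.381e+00  1.000e-03  1.303e+00 -6.950e-01]
```

Request:
{"api": "servo_tool", "payload": {
  "motion": [
    {"slide":[-15,10,20],"twist":-0.06},
    {"slide":[-30,20,42],"twist":-0.124},
    {"slide":[-30,26,42],"twist":-0.124},
    {"slide":[-30,26,42],"twist":-0.124},
    {"slide":[-30,26,42],"twist":-0.124}
  ]
}}

```text
time_s: 1.6
ee_pos: [0.5641, -0.157, 0.1101]
tool_rot: [-1.319, 1.019, -1.016]
force: [0.1, -0.1, 0.1]
width: 0.0858
```

```bash
cat > look.py <<'E'
import sys
from h import *
from plant import readout,cams
n=sys.argv[1];tgt=[float(a) for a in sys.argv[2:5]]
s=readout.state();plan(s,tgt)
out=[]
for c,(x0,y0,x1,y1) in(("top",(280,130,420,250)),("side",(235,90,345,220))):
    d=cams.get_image(c);pickle.dump(d,open(c+n+".pkl","wb"));out.append(cv2.resize(d["img"][y0:y1,x0:x1],(400*(x1-x0)//(y1-y0)*130//130,400)))
cv2.imwrite(f"pics/look{n}.png",np.hstack(out))
E
python3 look.py 1 -207 40 80
```

```text
axes x,y,z cols
 [[ 0.254 -0.001  0.967]
 [-0.967  0.001  0.254]
 [-0.002 -1.    -0.   ]]
twist 3.1398
twist -0.0018
slide [-0.6 30.1  0.7] dock now [-207.6   40.7  110.1] F [ 0.13 -0.12  0.07] t 1.6 w 0.08576401346306899
```

View pics/look1.png

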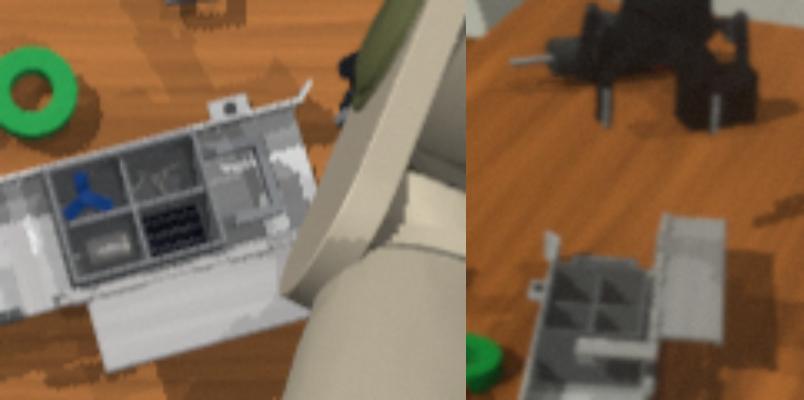

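Fingertips appear in the side view at about (605,125) and (715,130) in the crop, hanging clear above the lane and the plate. I'll check their height against the model.

```bash
python3 - <<'E'
from h import *
d=load("side1")
for y in(-9,90):
    for z in (110,123): print(y,z,proj(d,w(-207,y,z)).round(1))
# tips via vertical plane dock x=-207
for p in((280.2,130.6),(315.9,132.6)):
    r=rays(d,p)[0];o=np.array(d["position"]);n=np.array([cd,sd,0]);t=((w(-207,0,0)-o)@n)/(r@n);print(dk(o+t*r).round(1))
E
```

```text
-9 110 [[279.1 144.4]]
-9 123 [[279.3 140. ]]
90 110 [[315.5 146.5]]
90 123 [[315.8 142.2]]
[-207.    -7.2  150.8]
[-207.    88.3  150.8]
```

```bash
python3 - <<'E'
from h import *
d=load("side1");P=cloud(d)
for x in(279,280,281,315,316,317):
    print(x,[ (y,*np.int32(dk(P[y,x]).round())) for y in range(116,146,3) if np.isfinite(P[y,x,0])])
E
```

```text
279 [(116, np.int32(-189), np.int32(-10), np.int32(199)), (119, np.int32(-201), np.int32(-11), np.int32(186)), (122, np.int32(-197), np.int32(-10), np.int32(179)), (125, np.int32(-196), np.int32(-10), np.int32(171)), (128, np.int32(-193), np.int32(-10), np.int32(164)), (131, np.int32(-195), np.int32(-10), np.int32(155)), (134, np.int32(-508), np.int32(-30), np.int32(3)), (137, np.int32(-483), np.int32(-28), np.int32(3)), (140, np.int32(-464), np.int32(-27), np.int32(2)), (143, np.int32(-439), np.int32(-25), np.int32(3))]
280 [(116, np.int32(-193), np.int32(-8), np.int32(198)), (119, np.int32(-200), np.int32(-8), np.int32(187)), (122, np.int32(-196), np.int32(-8), np.int32(180)), (125, np.int32(-203), np.int32(-8), np.int32(169)), (128, np.int32(-197), np.int32(-7), np.int32(163)), (131, np.int32(-197), np.int32(-7), np.int32(154)), (134, np.int32(-507), np.int32(-27), np.int32(3)), (137, np.int32(-480), np.int32(-25), np.int32(5)), (140, np.int32(-453), np.int32(-23), np.int32(7)), (143, np.int32(-437), np.int32(-21), np.int32(4))]
281 [(116, np.int32(-197), np.int32(-6), np.int32(19
[... 1319 characters left out ...]
524), np.int32(94), np.int32(3)), (137, np.int32(-501), np.int32(95), np.int32(3)), (140, np.int32(-479), np.int32(95), np.int32(2)), (143, np.int32(-455), np.int32(95), np.int32(3))]
317 [(116, np.int32(-197), np.int32(88), np.int32(202)), (119, np.int32(-196), np.int32(88), np.int32(194)), (122, np.int32(-197), np.int32(89), np.int32(185)), (125, np.int32(-203), np.int32(90), np.int32(174)), (128, np.int32(-201), np.int32(90), np.int32(167)), (131, np.int32(-200), np.int32(91), np.int32(159)), (134, np.int32(-523), np.int32(98), np.int32(4)), (137, np.int32(-501), np.int32(98), np.int32(3)), (140, np.int32(-468), np.int32(98), np.int32(7)), (143, np.int32(-452), np.int32(99), np.int32(4))]
```

```bash
python3 - <<'E'
from h import *
from plant import readout,cams
s=readout.state();print(s["ee_pos"],s["time_s"])
d=cams.get_image("side");P=cloud(d)
D=np.full(P.shape,np.nan);
for j in range(60,150):
    for i in range(250,345): D[j,i]=dk(P[j,i])
g=(D[...,0]>-290)&(D[...,0]<-130)&(D[...,2]>100)
for i in range(262,336,4):
    c=D[:,i][g[:,i]]; print(i,"minz",*(c[np.argmin(c[:,2])].round() if len(c) else ["-"]))
E
```

```text
[ 0.56428468 -0.15724051  0.11056072] 1.7
262 minz -
266 minz -
270 minz -195.0 -34.0 201.0
274 minz -199.0 -24.0 197.0
278 minz -203.0 -13.0 159.0
282 minz -214.0 -4.0 175.0
286 minz -188.0 7.0 212.0
290 minz -197.0 17.0 217.0
294 minz -198.0 28.0 212.0
298 minz -193.0 38.0 217.0
302 minz -196.0 48.0 214.0
306 minz -201.0 58.0 218.0
310 minz -187.0 69.0 213.0
314 minz -199.0 83.0 153.0
318 minz -198.0 93.0 162.0
322 minz -204.0 101.0 194.0
326 minz -199.0 111.0 200.0
330 minz -
334 minz -
```

```bash
python3 - <<'E'
from h import *
d=load("side0");P=cloud(d)
q=P[10:100,440:510].reshape(-1,3)
q=q[(np.hypot(q[:,0]-.162,q[:,1]+.525)<.09)&(q[:,2]>.1)]
print(len(q),np.sort(q[:,2])[:12].round(3));i=np.argsort(q[:,2])[:6];print(q[i].round(3))
print(proj(d,[.162,-.525,.218]),proj(d,[.162,-.525,.246]))
E
```

```text
1570 [0.247 0.248 0.249 0.249 0.249 0.249 0.249 0.249 0.249 0.25  0.25  0.25 ]
[[ 0.141 -0.488  0.247]
 [ 0.146 -0.484  0.248]
 [ 0.157 -0.477  0.249]
 [ 0.144 -0.482  0.249]
 [ 0.173 -0.57   0.249]
 [ 0.181 -0.566  0.249]]
[[465.86594692  84.15252556]] [[468.24198481  74.77054948]]
```

Request:
{"api": "servo_tool", "payload": {
  "motion": [
    {"slide":[0,20,0],"twist":0},
    {"slide":[0,40,0],"twist":0},
    {"slide":[0,40,0],"twist":0},
    {"slide":[0,40,0],"twist":0}
  ]
}}

```text
time_s: 2.15
ee_pos: [0.5644, -0.1576, 0.0713]
tool_rot: [-1.319, 1.018, -1.018]
force: [0.5, 0.2, 0.6]
width: 0.0853
```

Images show the open tips about 40 mm above the reported TCP, where 13 mm was expected, and this agrees at two poses. I will trust the images and confirm by contact with the plate.

Request:
{"api": "servo_tool", "payload": {
  "motion": [
    {"slide":[0,20,0],"twist":0},
    {"slide":[0,40,0],"twist":0},
    {"slide":[0,40,0],"twist":0},
    {"slide":[0,40,0],"twist":0}
  ]
}}

```text
time_s: 2.55
ee_pos: [0.565, -0.1579, 0.0326]
tool_rot: [-1.318, 1.017, -1.019]
force: [-0.4, -0.4, -0.4]
width: 0.0854
```

```bash
cat > tip.py <<'E'
import sys
from h import *
from plant import readout,cams
s=readout.state();plan(s,[float(a) for a in sys.argv[1:4]])
x,y,z=dk(s["ee_pos"])
d=cams.get_image("side");pickle.dump(d,open("sidel.pkl","wb"));P=cloud(d)
q=P[60:260,230:350].reshape(-1,3);q=np.array([dk(p) for p in q])
for nm,lo,hi in(("B",y-62,y-38),("A",y+38,y+62)):
    g=q[(abs(q[:,0]-x-11)<9)&(q[:,1]>lo)&(q[:,1]<hi)&(q[:,2]>max(z+25,0))&(q[:,2]<z+80)]
    print(nm,len(g),"tip z",np.percentile(g[:,2],[1,4]).round(1) if len(g) else "", "x",np.median(g[:,0]).round(1) if len(g) else "","y",np.percentile(g[:,1],[5,95]).round(1) if len(g) else "")
im=cv2.resize(d["img"][100:240,240:350],None,fx=4,fy=4,interpolation=cv2.INTER_CUBIC);cv2.imwrite("pics/tip%.0f.png"%(s["time_s"]*100),im);print("pics/tip%.0f.png"%(s["time_s"]*100))
# plate angle: points in plate zone away from tool
g=q[(q[:,0]>-150)&(q[:,0]<-35)&(q[:,1]>60)&(q[:,1]<110)&(q[:,2]>8)&(q[:,2]<62)]
if len(g)>30: 
    k=np.polyfit(g[:,1],g[:,2],1);print("plate angle",-np.arctan(k[0]).round(3),"z at y52",np.polyval(k,52).round(1),len(g))
E
python3 tip.py -207 40 10
```

```text
axes x,y,z cols
 [[ 0.253  0.002  0.967]
 [-0.967  0.     0.253]
 [ 0.    -1.     0.002]]
twist 3.1389
twist -0.0027
slide [-1.8 22.6  0. ] dock now [-208.8   40.1   32.6] F [-0.43 -0.36 -0.38] t 2.55 w 0.0854162256272602
B 58 tip z [76.  77.4] x -199.3 y [-16.9  -5.2]
A 59 tip z [57.6 57.9] x -200.1 y [81.6 94.1]
pics/tip255.png
plate angle 0.015 z at y52 56.0 379
```

Request:
{"api": "servo_tool", "payload": {
  "motion": [
    {"slide":[0,10,0],"twist":0},
    {"slide":[0,20,0],"twist":0},
    {"slide":[0,28,0],"twist":0},
    {"slide":[0,34,0],"twist":0},
    {"slide":[0,34,0],"twist":0},
    {"slide":[0,34,0],"twist":0}
  ]
}}

```text
time_s: 3.2
ee_pos: [0.5647, -0.158, -0.0014]
tool_rot: [-1.319, 1.017, -1.019]
force: [-2.4, -0.9, 2.6]
width: 0.0854
```

```bash
python3 tip.py -207 40 -14
```

```text
axes x,y,z cols
 [[ 0.254  0.001  0.967]
 [-0.967 -0.     0.254]
 [ 0.    -1.     0.001]]
twist 3.139
twist -0.0026
slide [-1.8 12.6  0.3] dock now [-208.8   40.3   -1.4] F [-2.36 -0.95  2.62] t 3.2 w 0.08536153727846009
B 58 tip z [40.4 42.9] x -199.7 y [-16.1  -4.2]
A 78 tip z [29.8 32.7] x -200.2 y [81.1 95.1]
pics/tip320.png
plate angle 0.447 z at y52 53.5 321
```

Request:
{"api": "servo_tool", "payload": {
  "motion": [
    {"slide":[0,5,0],"twist":0},
    {"slide":[0,10,0],"twist":0},
    {"slide":[0,13,0],"twist":0},
    {"slide":[0,13,0],"twist":0},
    {"slide":[0,13,0],"twist":0}
  ]
}}

```text
time_s: 3.75
ee_pos: [0.5643, -0.158, -0.0145]
tool_rot: [-1.319, 1.018, -1.018]
force: [-1.5, -2.1, 2.5]
width: 0.0853
```

```bash
python3 tip.py -185 40 -14
```

```text
axes x,y,z cols
 [[ 0.254  0.     0.967]
 [-0.967  0.     0.254]
 [-0.    -1.     0.   ]]
twist 3.1391
twist -0.0025
slide [-23.7  -0.5   0.7] dock now [-208.7   40.7  -14.5] F [-1.49 -2.08  2.5 ] t 3.75 w 0.08525269527079361
B 55 tip z [28.2 29.9] x -199.3 y [-15.7  -3.9]
A 62 tip z [22.6 24. ] x -199.2 y [81.6 93.7]
pics/tip375.png
plate angle 0.72 z at y52 52.5 253
```

```bash
cp pics/tip3*.png /tmp 2>/dev/null; ls -t pics|head -1 | xargs -I{} cp pics/{} pics/now1.png
```

```text
(no output)
```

View pics/now1.png

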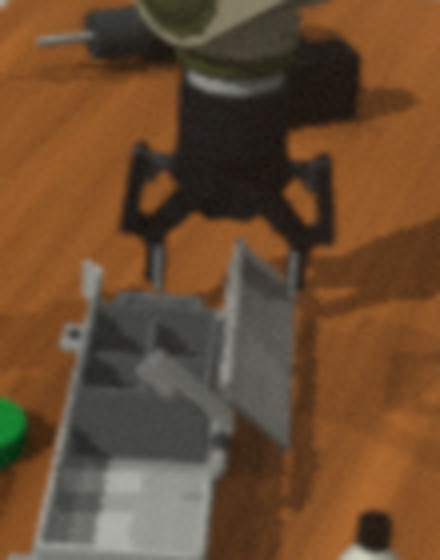

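The gate is held up at 0.72 rad: plate tilted at (262,350) under fingertip (295,270), arm clear above the tray, second fingertip at (155,270) behind it. Next is the push along the lane.

Request:
{"api": "servo_tool", "payload": {
  "motion": [
    {"slide":[-5,0,0],"twist":0},
    {"slide":[-10,0,0],"twist":0},
    {"slide":[-14,0,0],"twist":0},
    {"slide":[-18,0,0],"twist":0},
    {"slide":[-22,0,0],"twist":0},
    {"slide":[-26,0,0],"twist":0},
    {"slide":[-30,0,0],"twist":0},
    {"slide":[-34,0,0],"twist":0},
    {"slide":[-38,0,0],"twist":0},
    {"slide":[-42,0,0],"twist":0}
  ]
}}

```text
time_s: 4.8
ee_pos: [0.5537, -0.1171, -0.0144]
tool_rot: [-1.319, 1.018, -1.019]
force: [-1.1, -4.4, 3.5]
width: 0.0854
```

```bash
python3 tip.py -54 40 -14
```

```text
axes x,y,z cols
 [[ 0.254  0.     0.967]
 [-0.967  0.     0.254]
 [ 0.    -1.     0.   ]]
twist 3.139
twist -0.0026
slide [-112.4   -0.4    0.3] dock now [-166.4   40.6  -14.4] F [-1.08 -4.35  3.51] t 4.8 w 0.0853721799900072
B 71 tip z [30.6 31.9] x -156.2 y [-17.1  -2.6]
A 68 tip z [21.3 22.5] x -156.7 y [81.6 93.9]
pics/tip480.png
plate angle 0.717 z at y52 52.4 257
```

```bash
ls -t pics|head -1 | xargs -I{} cp pics/{} pics/now2.png
```

```text
(no output)
```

View pics/now2.png

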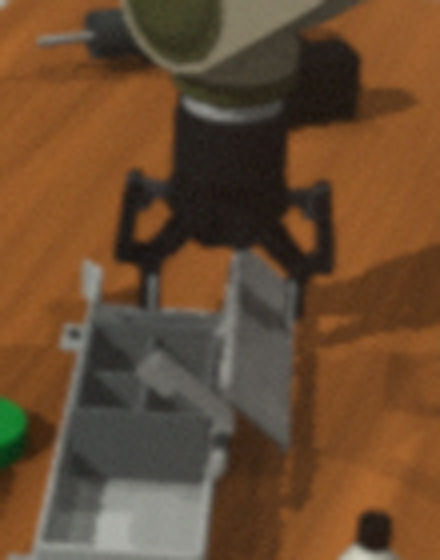

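The tray front has moved from row 460 to row 478, with the gate still raised, so the push works. I'll continue in stages.

Request:
{"api": "servo_tool", "payload": {
  "motion": [
    {"slide":[-5,0,0],"twist":0},
    {"slide":[-11,0,0],"twist":0},
    {"slide":[-17,0,0],"twist":0},
    {"slide":[-23,0,0],"twist":0},
    {"slide":[-29,0,0],"twist":0},
    {"slide":[-35,0,0],"twist":0},
    {"slide":[-41,0,0],"twist":0},
    {"slide":[-47,0,0],"twist":0},
    {"slide":[-53,0,0],"twist":0},
    {"slide":[-58,0,0],"twist":0}
  ]
}}

```text
time_s: 5.85
ee_pos: [0.5385, -0.0599, -0.0144]
tool_rot: [-1.319, 1.018, -1.018]
force: [-0.9, -4.2, 2.4]
width: 0.0856
```

Request:
{"api": "servo_tool", "payload": {
  "motion": [
    {"slide":[-5,0,0],"twist":0},
    {"slide":[-10,0,0],"twist":0},
    {"slide":[-15,0,0],"twist":0},
    {"slide":[-20,0,0],"twist":0},
    {"slide":[-25,0,0],"twist":0},
    {"slide":[-30,0,0],"twist":0},
    {"slide":[-35,0,0],"twist":0},
    {"slide":[-40,0,0],"twist":0},
    {"slide":[-45,0,0],"twist":0},
    {"slide":[-45,0,0],"twist":0}
  ]
}}

```text
time_s: 6.85
ee_pos: [0.5267, -0.0154, -0.0144]
tool_rot: [-1.319, 1.019, -1.017]
force: [-2.1, 0.2, 4.2]
width: 0.0857
```

```bash
python3 tip.py -53 40 -14; ls -t pics|head -1 | xargs -I{} cp pics/{} pics/now3.png
```

```text
axes x,y,z cols
 [[ 0.254 -0.001  0.967]
 [-0.967  0.001  0.254]
 [-0.001 -1.    -0.   ]]
twist 3.1398
twist -0.0018
slide [-8.2 -0.4  0.6] dock now [-61.2  40.6 -14.4] F [-2.06  0.16  4.22] t 6.85 w 0.085737750710036
B 74 tip z [30.4 31.5] x -50.4 y [-17.3   0.2]
A 79 tip z [21. 23.] x -52.1 y [81.2 94.3]
pics/tip685.png
plate angle -0.041 z at y52 37.4 229
```

View pics/now3.png

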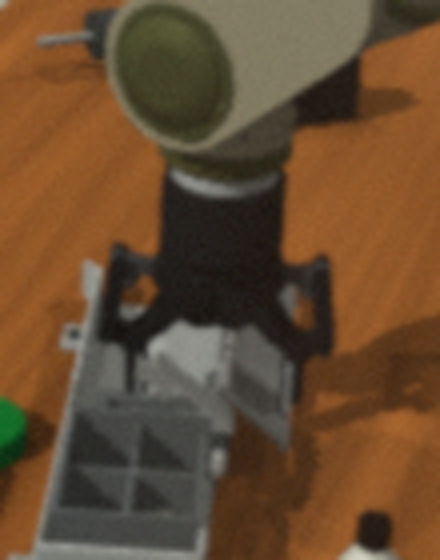

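The tray is nearly home: its front at row 540 is about 8 mm short of the stop, and the gripper is still clear of the raised gate arm at (185,385).

Request:
{"api": "servo_tool", "payload": {
  "motion": [
    {"slide":[-3,0,0],"twist":0},
    {"slide":[-5,0,0],"twist":0},
    {"slide":[-7,0,0],"twist":0},
    {"slide":[-7,0,0],"twist":0},
    {"slide":[-7,0,0],"twist":0}
  ]
}}

```text
time_s: 7.4
ee_pos: [0.5248, -0.0085, -0.0145]
tool_rot: [-1.319, 1.019, -1.016]
force: [-2.0, -1.8, 3.3]
width: 0.0855
```

Request:
{"api": "servo_tool", "payload": {
  "motion": [
    {"slide":[-2,0,0],"twist":0},
    {"slide":[-2,0,0],"twist":0},
    {"slide":[-2,0,0],"twist":0}
  ]
}}

```text
time_s: 7.7
ee_pos: [0.5243, -0.0066, -0.0145]
tool_rot: [-1.319, 1.02, -1.016]
force: [-2.0, -3.8, 2.5]
width: 0.0852
```

Request:
{"api": "servo_tool", "payload": {
  "motion": [
    {"slide":[-1,0,0],"twist":0},
    {"slide":[-2,0,0],"twist":0},
    {"slide":[-2,0,0],"twist":0}
  ]
}}

```text
time_s: 8.0
ee_pos: [0.5243, -0.0065, -0.0144]
tool_rot: [-1.32, 1.018, -1.019]
force: [-1.5, -14.5, 1.8]
width: 0.0855
```

```bash
cat > chk.py <<'E'
import sys
from h import *
from plant import cams,readout
s=readout.state();plan(s,(-53,40,-14));out=[]
for n,(a,b,c,e) in(("side",(235,150,345,270)),("top",(220,145,410,265))):
    d=cams.get_image(n);pickle.dump(d,open(n+"l.pkl","wb"))
    im=cv2.resize(d["img"][b:e,a:c],None,fx=3,fy=3,interpolation=cv2.INTER_CUBIC)
    for p in [(118,42,54),(118,-42,54),(0,17,39),(0,-8,39)][:2]:
        u=(proj(d,w(*p))[0]-[a,b]+.5)*3-.5;cv2.circle(im,tuple(np.int32(u)),2,(0,0,255),-1)
    out.append(im)
cv2.imwrite("pics/"+sys.argv[1]+".png",np.hstack(out)[:, :800])
E
python3 chk.py h1
```

```text
axes x,y,z cols
 [[ 0.253  0.     0.967]
 [-0.967 -0.001  0.253]
 [ 0.001 -1.    -0.   ]]
twist 3.1384
twist -0.0032
slide [ 1.1 -0.4  0.6] dock now [-51.9  40.6 -14.4] F [ -1.54 -14.45   1.83] t 8.0 w 0.08552843966383128
```

View pics/h1.png

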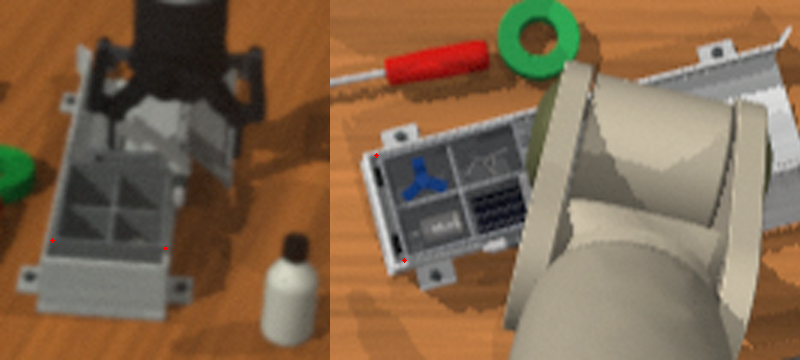

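```bash
python3 - <<'E'
from h import *
for n in("topl","sidel"):
    d=load(n);P=cloud(d)[120:290,200:420].reshape(-1,3);D=np.array([dk(p) for p in P])
    for lo,hi in((-35,-5),(5,35)):
        g=D[(D[:,0]>60)&(D[:,0]<140)&(D[:,1]>lo)&(D[:,1]<hi)&(D[:,2]>48)&(D[:,2]<60)];print(n,len(g),np.percentile(g[:,0],[50,80,90,95,98]).round(1))
    g=D[(D[:,0]>-45)&(D[:,0]<45)&(D[:,1]>-30)&(D[:,1]<40)&(D[:,2]>62)&(D[:,2]<115)];print("above tray",len(g),np.percentile(g[:,0],[2,20,50,80,98]).round(1) if len(g) else "")
d=load("topl");f=lambda p:(np.float64(p)+.5)/3-.5+[220,145]
for p in((386,153),(413,256)): print("rim front px",dk(plane(d,f(np.array(p)-[330,0]),.054)[0]).round(1))
E
```

```text
topl 20 [116.1 117.2 117.4 117.7 117.8]
topl 27 [115.1 116.8 117.1 117.5 117.6]
above tray 33 [-41.   12.8  15.1  17.2  18.3]
sidel 52 [118.3 120.4 121.  121.6 121.7]
sidel 62 [117.6 119.2 120.1 120.7 122.4]
above tray 380 [-44.3 -41.1 -36.3   4.6  19. ]
rim front px [110.6 -42.4  54. ]
rim front px [110.7  40.3  54. ]
```

Request:
{"api": "servo_tool", "payload": {
  "motion": [
    {"slide":[-2,0,0],"twist":0},
    {"slide":[-3,0,0],"twist":0},
    {"slide":[-3,0,0],"twist":0}
  ]
}}

```text
time_s: 8.4
ee_pos: [0.5245, -0.0064, -0.0141]
tool_rot: [-1.321, 1.017, -1.024]
force: [-1.3, -21.5, 1.8]
width: 0.0853
```

Request:
{"api": "servo_tool", "payload": {
  "motion": [
    {"slide":[2,0,0],"twist":0},
    {"slide":[5,0,0],"twist":0},
    {"slide":[8,0,0],"twist":0},
    {"slide":[10,0,0],"twist":0},
    {"slide":[10,0,0],"twist":0}
  ]
}}

```text
time_s: 8.9
ee_pos: [0.5268, -0.0159, -0.0142]
tool_rot: [-1.321, 1.017, -1.023]
force: [-3.3, 0.6, 1.0]
width: 0.0851
```

Request:
{"api": "servo_tool", "payload": {
  "motion": [
    {"slide":[0,-5,0],"twist":0},
    {"slide":[0,-10,0],"twist":0},
    {"slide":[0,-15,0],"twist":0},
    {"slide":[0,-20,0],"twist":0},
    {"slide":[0,-25,0],"twist":0},
    {"slide":[0,-30,0],"twist":0},
    {"slide":[0,-40,0],"twist":0},
    {"slide":[0,-55,0],"twist":0},
    {"slide":[0,-75,0],"twist":0},
    {"slide":[0,-100,0],"twist":0}
  ]
}}

```text
time_s: 9.9
ee_pos: [0.5266, -0.0154, 0.0866]
tool_rot: [-1.321, 1.018, -1.023]
force: [0.4, -0.1, -0.2]
width: 0.0853
```

```bash
python3 chk.py h2
```

```text
axes x,y,z cols
 [[ 0.251  0.001  0.968]
 [-0.968 -0.004  0.251]
 [ 0.004 -1.    -0.   ]]
twist 3.1366
twist -0.005
slide [ -8.6 100.6   0.7] dock now [-61.1  40.7  86.6] F [ 0.38 -0.11 -0.21] t 9.9 w 0.08525406263963736
```

View pics/h2.png

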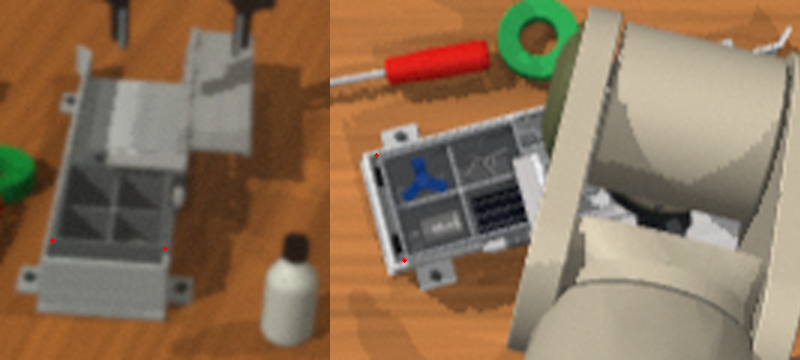

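The gate is down: arm at (145,150), plate level at (220,110), fingers clear above. The tray is at the bumpers and the glue and tape have not moved. I'll raise the arm a little and do a last numeric check.

Request:
{"api": "servo_tool", "payload": {
  "motion": [
    {"slide":[0,-20,0],"twist":0},
    {"slide":[0,-40,0],"twist":0},
    {"slide":[0,-40,0],"twist":0},
    {"slide":[0,-40,0],"twist":0},
    {"slide":[0,-40,0],"twist":0}
  ]
}}

```text
time_s: 10.5
ee_pos: [0.5277, -0.0154, 0.1281]
tool_rot: [-1.319, 1.013, -1.027]
force: [-0.4, -0.9, -0.4]
width: 0.0853
```

```bash
python3 - <<'E'
from h import *
from plant import cams,readout,job
d=cams.get_image("side");D=np.array([dk(p) for p in cloud(d)[120:290,200:420].reshape(-1,3)])
g=D[(D[:,0]>-150)&(D[:,0]<-35)&(D[:,1]>58)&(D[:,1]<102)&(D[:,2]>35)&(D[:,2]<65)];print("angle",-np.polyfit(g[:,1],g[:,2],1)[0],np.median(g[:,2]))
for r,t in(((60,140),"front"),):
    q=D[(D[:,0]>60)&(D[:,0]<140)&(abs(D[:,1])<35)&(D[:,2]>48)&(D[:,2]<60)];print(t,np.percentile(q[:,0],[50,90]),np.median(q[:,2]))
a=load("side0")["img"].astype(int);b=d["img"].astype(int)
print("diff tape/driver/glue",[abs(a-b)[y0:y1,x0:x1].mean().round(1) for x0,y0,x1,y1 in((218,195,245,216),(208,214,235,262),(320,225,345,268))])
s=readout.state();print(s["force"],np.abs(s["qd"]).max());job.job_done()
E
```

```text
angle 6.046666301560724e-05 55.57340648549414
front [117.85656272 120.30092839] 51.4720238047307
diff tape/driver/glue [np.float64(5.9), np.float64(9.7), np.float64(9.1)]
[0.33045058 0.07379747 0.05573321] 0.005636298909280802
the job is handed in; nothing more can be done
```

The tray is home in the dock with the gate shut behind it, and the job is handed in at about 10.5 s of the 40 s allowed. I held the gate up at about 0.72 rad with one fingertip on the thumb plate. The other fingertip pushed the handle until the tray met the bumpers, where the force rose to 14–21 N with no further motion. I then backed off 10 mm and lifted, which let the gate drop.

- **Last checks:**
  - The plate is level, so the gate angle is about 0.00 rad.
  - The tray's front rim is at dock x of about 118–120 mm by depth, against bumpers at 118.
  - The robot's force reading is near zero.
  - Tape and glue looked unmoved in the last picture, as did the visible part of the screwdriver. The image differences there were small but not zero (6–10 grey levels), and I did not measure positions.
- **Disagreements:**
  - The open fingertips sat about 40 mm above the reported TCP instead of the 13 mm expected. I went by the images, and the plate angle under load agreed with them.
  - One hand-picked rim pixel in the top view gave 111 mm for the tray front. I judged that a mis-pick, because the depth in both views and the force both said home.
  - One plate-angle fit taken mid-push (-0.04 rad) looked wrong, probably because the gripper blocked the view. The picture taken at the same moment showed the gate still raised.

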